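# Hold the pump's track arm open for new tubing

## Task

The peristaltic pump is to get new tubing: swing its clear cover up by the black knob until it stands upright or leans back, and let go of it. Then swing the sprung track arm by its orange handle toward the front of the pump, fully against its stop, and finish while holding it there with the gripper, so that a colleague can lay the tubing round the rollers. Leave the wash bottle, beaker, amber vial and timer beside the pump undisturbed.

Things in the scene. Friction and masses are not known exactly. Their poses are not given: they have to be found in the camera images.
- pump: Peristaltic pump, pale grey, 229 x 192 mm, fixed. Origin on the worktop under the head; x runs from its front to its back (housing x = -128 to +100 mm), y to its left, z up. The sloping dark control panel is in front (x = -128 to -66, z = 34 to 79 mm); behind it a steel deck at z = 82 mm carries the rotor (63 mm across, axis x = 20, y = 0, top z = 122) and before it the track arm.
- cover (a joint): Angle of the clear cover over the roller head: 0 shut, 1.57 upright, 1.85 leaning back at its end. It turns up and back about a level axis along the pump's y through point cover_hinge. A friction hinge keeps it where it is left (1 to 2 N at the knob moves it). It starts shut or a little ajar (up to 0.3).
- cover_knob (a point): Centre of the round black knob on the cover's front wall: 20 mm across, 16 mm long, axis square to that wall, centre 26 mm out from it. Cover shut: at x = -86, y = 0, z = 110 mm in the pump's frame, 24 mm below the cover's top; it can be pinched from above across the pump's y. Cover upright: it points up.
- cover_hinge (a point): Middle of the cover's hinge line, fixed in the pump's frame at x = 84, y = 0, z = 88 mm. The knob centre is 171 mm from it. The cover is 144 mm long and 172 mm wide; shut, its top is at z = 134 mm and it encloses the arm.
- track_arm (a joint): Angle of the sprung track arm: 0 at rest, close to the rollers; 0.55 against its stop. It grows as the handle swings toward the front (-x) of the pump, clockwise from above, about an upright axis through point pivot_axis. The spring gives about 4.5 N at the handle at rest, 9 N at the stop, and swings the arm back when it is let go.
- orange_handle (a point): Middle of the upright orange handle on the free (right) end of the blue track arm: a round post 15 mm across, sleeve from 12 mm below to 12 mm above this point; under it is the arm's blue 14 mm bar. At rest at x = -29, y = -66, z = 116 mm in the pump's frame; at the stop at x = -98, y = -47. Free from above once the cover is open.
- pivot_axis (a point): Pivot axis of the track arm at the height of orange_handle, in the pump's frame at x = -29, y = 66, z = 116 mm; the handle is 132 mm from it.
- wash_bottle: White plastic wash bottle with a bent spout, 62 x 93 x 184 mm, loose, left of the back of the pump; origin under its middle.
- beaker: Clear beaker with a handle, 73 x 98 x 94 mm, loose, left of the pump; origin under its middle.
- amber_vial: Small brown glass vial, 44 mm across, 76 mm tall, loose, right of the back of the pump; origin under its middle.
- timer: White digital timer, 64 x 64 x 20 mm, loose, right of the pump; origin under its middle.

How it is judged:
By the outcome, as a careful person would: the job done as asked, in the order asked, and still so for the second after the job is handed in, while the arm keeps its last pose, push and grip.
It also fails if it takes over 48 s, if anything falls off the work surface, if the arm or the gripper's body presses on something with over 40 N, if the wrist force passes 120 N, or if a joint passes its speed limit or range.

## Robot

A 6-joint arm with a two-finger parallel gripper is mounted at the origin on a cart in front of the work surface, level with it; the furniture and walls round the work are solid. World frame = base frame: x ahead of the robot, y to its left, z up, the work surface at z = 0. Lengths are in m, angles in rad, forces in N, time in s.
With the tool pointing down it reaches from about 0.3 to 0.875 m from the base axis. Payload 6.4 kg.
Tool frame: the origin (TCP) lies between the finger pads, 19 mm behind the fingertips; this is the grasp point; z points along the fingers, y is the line along which they close (so a half turn about z gives the same grasp; the last joint's range is limited). The gripper opens to 85 mm and grips with 20 to 120 N. Pads are 22 mm wide; open, the fingers measure 114 mm over their backs; the gripper's body (76 mm by 85 mm) begins 54 mm behind the grasp point. The pads swing forward as they close: fully open they stand 13 mm farther back than shut.
Start: joints at [-1.491, 0.181, 1.607, -0, 1.354, -0.206], TCP at [0.162, -0.552, 0.25] pointing down, gripper open.
Joint ranges: [-2.99, 2.99], [-0.89, 2.07], [0.3, 2.58], [-1.14, 4.28], [0, 2.63], [-3.12, 3.12]. Speed limits (rad/s): [2.57, 2.57, 3.01, 3.14, 3.14, 3.14].

## Interface

Orientations are given as a rotation vector (axis times angle).
In Python, from cell import env, cams, monitor, sign_off gives the robot as it stands (env), with the cameras (cams), the job as plain functions and the readings (monitor).
- The arm moves only by the tool drive_effector, called by a JSON object that holds its "method" and its "body", one argument or row to a line. Schema: {"type":"object","properties":{"steps":{"type":"array","items":{"type":"object","properties":{"x":{"type":"number"},"y":{"type":"number"},"z":{"type":"number"},"spin":{"type":"number"}},"additionalProperties":false},"minItems":1,"maxItems":20},"jaw":{"type":"number"},"clamp_n":{"type":"number"},"only":{"type":"string"},"quiet":{"type":"boolean"},"lines":{"type":"string"}},"required":["steps"],"additionalProperties":false}. steps is a list of rows, 1 to 20 of them, each an object with the fields x, y, z (the shift in m), spin (a turn about the tool's z in rad); a field left out counts as zero; each row is the pose to reach, as a shift and turn from the pose commanded when the call began, along the tool's axes at that moment; what a row does not reach only later rows make up. A row lasts 1/10 s, in which the tool goes at most 0.05 m and 0.15 rad, less where a joint would pass 70% of its speed; a pose out of reach is approached as far as the arm can. jaw is the opening from 0.0 (shut) to 1.0 (fully open), set as the call begins (left out keeps the last). The fingers move at their own pace and stop on an object; clamp_n is the grip in N (left out, the last holds). Time passes only in rows, so rows that do not move let the fingers close. The tool returns the time, the measured TCP pose, the force, the opening and the grip force at its end. only (a regular expression) keeps the lines of the reply that match it, lines (a string "A,B") keeps lines A to B, and quiet returns only ok. Input that does not fit is refused with a message, and nothing moves.
- monitor.get_obs(): the state, without advancing time (a new reading comes with each control period).
- cams.get_image(name): name is "scene" or "top" or "wrist"; returns the picture (420x560x3 uint8, blue, green, red); there is no depth.
- cams.camera_model(name): a dict with "K" (3x3 intrinsics, pixels), "camera_from_world" (4x4, takes a point from world to camera coordinates). Camera axes: x right, y down, z forward; pixel columns grow to the right and rows downward; lengths in m; the calibration is good to about 2 mm. A picture is of the moment at which its call begins: read the wrist's pose just before it. camera_model takes no time and is no camera call; for the wrist camera it gives the pose at the moment of the call.
- sign_off(): hands the job in; it is judged then, once.
The state is a dict: "t": time; "joints": joint angles; "qvel": joint speeds; "joint_torque": joint torques, N m; "ee_pos": TCP position; "ee_rot": TCP orientation; "ft_force": force on the tool from outside, world axes, zero at the start; "torque": the same for the moment, N m; "finger_gap": opening from 0.0 (shut) to 1.0 (fully open); "gripper_force": force on a finger pad.
Only numpy, scipy, OpenCV 4.12 (cv2) and the standard library are available. Lean on these libraries where they do the work, as an engineer would, in place of code of your own. Each camera call takes 0.05 s, during which the arm holds its last target. There are 200 camera calls.

## Working session

There is one attempt and no reset: what is moved stays moved. The work goes in short steps, Python scripts to look and compute and a tool call to move; the robot and the scene stay as the last step left them, time stands still between calls to the robot, and variables do not carry over. Pictures are saved under pics/ and viewed, at most 10 in all, crops included, and the job is handed in when it is done.

```bash
ls; mkdir -p pics
```

Run:
```python
from cell import env, cams, monitor, sign_off
import cv2,numpy as np
o=monitor.get_obs();print(o['t'],o['ee_pos'],o['ee_rot'],o['finger_gap'])
for n in ['scene','top']:
    cv2.imwrite(f'pics/{n}0.png',cams.get_image(n)); m=cams.camera_model(n);print(n,np.round(m['K'],1).tolist(),np.round(m['camera_from_world'],3).tolist())
```

```text
cell.py
pics
0.0 [ 0.16207821 -0.55115882  0.24911362] [-3.10790228e+00 -4.47149087e-01 -1.64230791e-04] 1.0027658351374744
scene [[427.3, 0.0, 284.4], [0.0, 427.3, 211.9], [0.0, 0.0, 1.0]] [[-0.768, -0.641, -0.004, 0.534], [-0.29, 0.353, -0.89, 0.209], [0.571, -0.682, -0.456, 0.788], [0.0, 0.0, 0.0, 1.0]]
top [[397.5, 0.0, 284.6], [0.0, 397.5, 208.3], [0.0, 0.0, 1.0]] [[0.018, -0.999, 0.03, 0.123], [-0.985, -0.023, -0.168, 0.596], [0.169, -0.026, -0.985, 0.87], [0.0, 0.0, 0.0, 1.0]]
```

View pics/scene0.png

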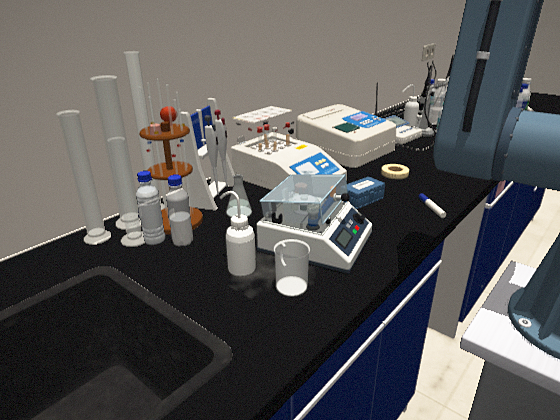

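View pics/top0.png

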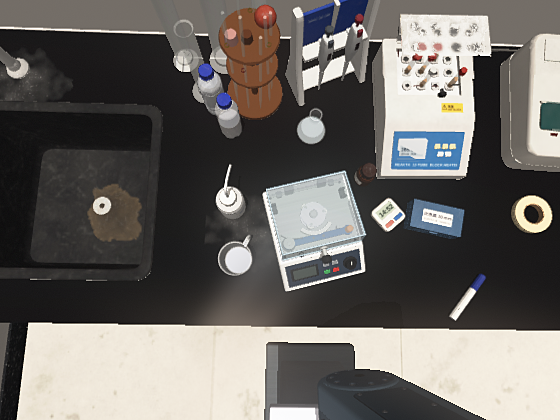

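The scene view shows the pump at about (315,215), with its cover shut or ajar and the beaker at (291,268). The top view shows the pump at (316,230), nearly facing the robot, with the orange handle at (349,229) and the knob near (326,253). I'll enlarge both.

Run:
```python
import cv2,numpy as np
a=cv2.imread('pics/top0.png')[165:297,255:375];b=cv2.imread('pics/scene0.png')[165:275,250:380]
r=lambda i,w:cv2.resize(i,None,fx=w,fy=w,interpolation=cv2.INTER_CUBIC)
A=r(a,3.2);B=r(b,3.2);h=max(A.shape[0],B.shape[0]);c=np.zeros((h,A.shape[1]+B.shape[1],3),np.uint8);c[:A.shape[0],:A.shape[1]]=A;c[:B.shape[0],A.shape[1]:]=B
print(A.shape,c.shape);cv2.imwrite('pics/crop0.png',c)
```

```text
(422, 384, 3) (422, 800, 3)
```

View pics/crop0.png

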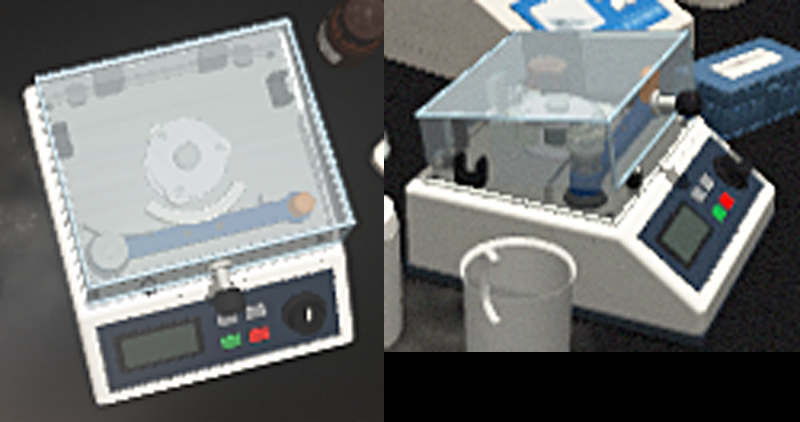

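The crop shows the knob at top-view pixel (326.9,259.4) and scene-view pixel (344.7,197.2). The orange handle is at (349.4,229.1) in top and (333.1,190.9) in scene. The pivot post top is at (289.4,242.5) in top and (314.4,208.8) in scene. I'll triangulate these.

Create h.py:
```python
from cell import env, cams, monitor, sign_off
import cv2,numpy as np
from scipy.spatial.transform import Rotation as R
def P(n): m=cams.camera_model(n);return np.array(m['K'])@np.array(m['camera_from_world'])[:3]
def tri(p,q,P1,P2):
    X=cv2.triangulatePoints(P1,P2,np.array(p,float).reshape(2,1),np.array(q,float).reshape(2,1));X=(X[:3]/X[3]).ravel()
    e=[np.linalg.norm((M@np.r_[X,1])[:2]/(M@np.r_[X,1])[2]-u) for M,u in((P1,p),(P2,q))];return X,e
def onz(M,p,z):
    A=np.c_[M[:,0],M[:,1],-np.r_[p,1]];return np.linalg.solve(A,-(M[:,2]*z+M[:,3]))[:2]
```

Run:
```python
from h import *
T,S=P('top'),P('scene')
for n,p,q in [('knob',(326.9,259.4),(344.7,197.2)),('handle',(349.4,229.1),(333.1,190.9)),('pivot',(289.4,242.5),(314.4,208.8))]:
    X,e=tri(p,q,T,S);print(n,X.round(4),np.round(e,1))
print('handle z.128',onz(T,(349.4,229.1),.128),'rotor z.122',onz(T,(313.4,214.1),.122))
c=lambda x,y:(255+x/3.2,165+y/3.2)
# cover top corners, top view: back-left, back-right, front-left, front-right
for n,u in [('BL',(37,80)),('BR',(291,20)),('FR',(354,225)),('FL',(85,300))]: print(n,onz(T,c(*u),.134))
for n,u in [('frontL base',(100,402)),('frontR',(352,340))]: print(n,onz(T,c(*u),.034))
```

```text
knob [0.4752 0.0494 0.137 ] [0.4 0.3]
handle [ 0.5407 -0.0019  0.1159] [0.1 0.1]
pivot [0.5069 0.1249 0.1272] [0.9 0.7]
handle z.128 [5.38997865e-01 3.28966059e-04] rotor z.122 [0.57008375 0.07565747]
BL [0.61729606 0.17602866]
BR [0.6624056 0.0077493]
FR [ 0.5260007  -0.03232637]
FL [0.47418524 0.14164291]
frontL base [0.40696802 0.12749754]
frontR [ 0.45371473 -0.05287524]
```

Add to h.py:
```python
def tool(*pts):
    o=monitor.get_obs();r=R.from_rotvec(o['ee_rot']);print('t',round(o['t'],2),'tcp',o['ee_pos'].round(4),'toolx yaw',np.arctan2(*r.as_matrix()[[1,0],0]).round(4))
    for p in pts: print('->',r.inv().apply(np.array(p)-o['ee_pos']).round(4))
```

```bash
python3 -c "
from h import *
tool((.475,.049,.25))"
```

```text
t 0.1 tcp [ 0.1621 -0.5512  0.2492] toolx yaw 0.2858
-> [ 4.694e-01 -4.876e-01  1.000e-04]
```

{"method": "drive_effector", "body": {
  "steps": [
    {"x": 0.03,"y": -0.03},
    {"x": 0.065,"y": -0.065},
    {"x": 0.10,"y": -0.10,"spin": 0.03},
    {"x": 0.135,"y": -0.135,"spin": 0.03},
    {"x": 0.17,"y": -0.17,"spin": 0.03},
    {"x": 0.20,"y": -0.205,"spin": 0.03},
    {"x": 0.235,"y": -0.24,"spin": 0.03},
    {"x": 0.27,"y": -0.275,"spin": 0.03},
    {"x": 0.30,"y": -0.31,"spin": 0.03},
    {"x": 0.335,"y": -0.345,"spin": 0.03},
    {"x": 0.37,"y": -0.38,"spin": 0.03},
    {"x": 0.40,"y": -0.415,"spin": 0.03},
    {"x": 0.435,"y": -0.45,"spin": 0.03},
    {"x": 0.46,"y": -0.475,"spin": 0.03},
    {"x": 0.469,"y": -0.488,"spin": 0.03},
    {"x": 0.469,"y": -0.488,"spin": 0.03},
    {"x": 0.469,"y": -0.488,"spin": 0.03}
  ],
  "jaw": 0.5
}}

```text
t: 1.8
ee_pos: [0.4741, 0.0487, 0.2496]
ee_rot: [3.116, 0.402, -0.002]
ft_force: [0.2, 0.5, 0.5]
finger_gap: 0.501
gripper_force: 0.0
```

Run:
```python
from h import *
tool((.475,.049,.14))
np.save('w1.npy',P('wrist'));cv2.imwrite('pics/w1.png',cams.get_image('wrist'))
```

```text
t 1.8 tcp [0.4741 0.0487 0.2496] toolx yaw 0.2569
-> [ 1.100e-03 -1.000e-04  1.096e-01]
```

View pics/w1.png

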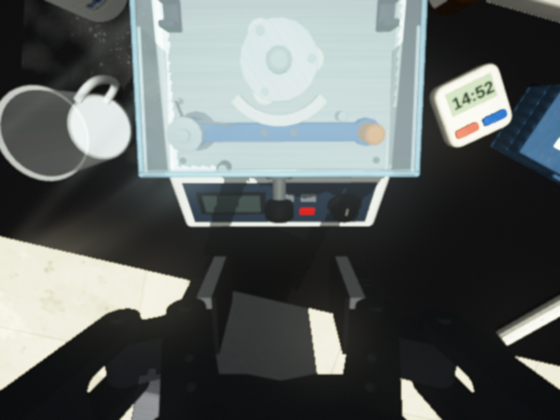

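The wrist view shows the pump square to the image, so the yaw is right. The knob is at (279,211), centred between the fingers. The handle is at (373,133) and the pivot at (186,134).

Run:
```python
from h import *
W=np.load('w1.npy');T,S=P('top'),P('scene')
for n,w,p,q in [('knob',(279,211),(326.9,259.4),(344.7,197.2)),('handle',(373,133),(349.4,229.1),(333.1,190.9)),('pivot',(186,134),(289.4,242.5),(314.4,208.8))]:
    for M,u in((T,p),(S,q)):
        X,e=tri(w,u,W,M);print(n,X.round(4),np.round(e,1))
K=tri((279,211),(344.7,197.2),W,S)[0]
tool(K)
```

```text
knob [0.4747 0.0488 0.1335] [0.6 0.2]
knob [0.4759 0.0495 0.1369] [0.1 0. ]
handle [ 0.5426 -0.0055  0.1013] [1.2 0.3]
handle [ 0.5425 -0.0032  0.1149] [1.3 0.2]
pivot [0.509  0.1257 0.1206] [0.2 0.1]
pivot [0.5081 0.1233 0.1262] [3.3 0.7]
t 1.85 tcp [0.4741 0.0482 0.2497] toolx yaw 0.2556
-> [ 0.0022 -0.0008  0.1127]
```

{"method": "drive_effector", "body": {
  "steps": [
    {"x": 0.002,"z": 0.045},
    {"x": 0.002,"z": 0.085},
    {"x": 0.002,"z": 0.11},
    {"x": 0.002,"z": 0.11}
  ],
  "jaw": 0.5
}}

```text
t: 2.25
ee_pos: [0.4732, 0.0483, 0.1365]
ee_rot: [-3.114, -0.397, 0.012]
ft_force: [-0.5, 1.5, 0.1]
finger_gap: 0.501
gripper_force: 0.0
```

{"method": "drive_effector", "body": {
  "steps": [
    {"x": 0.002},
    {"x": 0.002},
    {"x": 0.002},
    {"x": 0.002},
    {"x": 0.002},
    {"x": 0.002}
  ],
  "jaw": 0.0,
  "clamp_n": 30
}}

```text
t: 2.85
ee_pos: [0.4789, 0.0507, 0.1417]
ee_rot: [-3.114, -0.4, -0.003]
ft_force: [-2.0, 6.8, -2.0]
finger_gap: 0.213
gripper_force: 29.3
```

```bash
python3 -c "
import numpy as np
a=.284
for p in np.arange(.38,1.95,.1): print(round(p,2),(.1714*(np.cos(a)-np.cos(p))).round(3),(-.1714*(np.sin(p)-np.sin(a))).round(3))"
```

```text
0.38 0.005 -0.016
0.48 0.013 -0.031
0.58 0.021 -0.046
0.68 0.031 -0.06
0.78 0.043 -0.073
0.88 0.055 -0.084
0.98 0.069 -0.094
1.08 0.084 -0.103
1.18 0.099 -0.11
1.28 0.115 -0.116
1.38 0.132 -0.12
1.48 0.149 -0.123
1.58 0.166 -0.123
1.68 0.183 -0.122
1.78 0.2 -0.12
1.88 0.217 -0.115
```

{"method": "drive_effector", "body": {
  "steps": [
    {"x": 0.002,"z": -0.008},
    {"x": 0.005,"z": -0.016},
    {"x": 0.009,"z": -0.024},
    {"x": 0.013,"z": -0.031},
    {"x": 0.017,"z": -0.039},
    {"x": 0.021,"z": -0.046},
    {"x": 0.026,"z": -0.053},
    {"x": 0.031,"z": -0.06},
    {"x": 0.037,"z": -0.067},
    {"x": 0.043,"z": -0.073},
    {"x": 0.043,"z": -0.073}
  ]
}}

```text
t: 3.95
ee_pos: [0.5218, 0.0621, 0.2155]
ee_rot: [-3.114, -0.401, -0.008]
ft_force: [2.4, 6.9, -4.9]
finger_gap: 0.214
gripper_force: 30.0
```

Run:
```python
from h import *
tool()
a=cams.get_image('scene')[120:290,220:420];b=cams.get_image('wrist')
A=cv2.resize(a,None,fx=2,fy=2,interpolation=cv2.INTER_CUBIC);B=cv2.resize(b,(400,300))
cv2.imwrite('pics/mid.png',np.hstack([A[:300],B]))
```

```text
t 3.95 tcp [0.5218 0.0621 0.2155] toolx yaw 0.2559
```

View pics/mid.png

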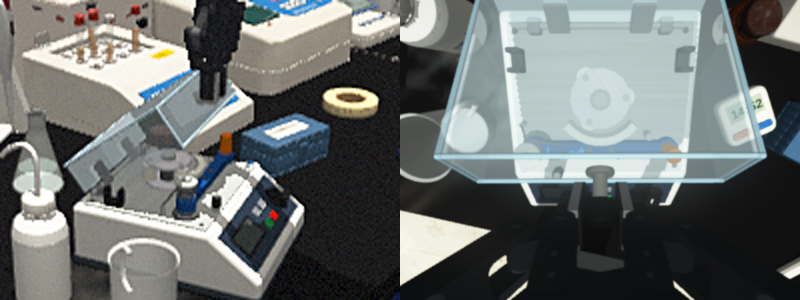

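The cover is lifting with the knob held in the pads at wrist-view (600,190). I'll continue the arc to about 1.73 rad.

{"method": "drive_effector", "body": {
  "steps": [
    {"x": 0.006,"z": -0.006},
    {"x": 0.012,"z": -0.011},
    {"x": 0.019,"z": -0.016},
    {"x": 0.026,"z": -0.021},
    {"x": 0.033,"z": -0.026},
    {"x": 0.041,"z": -0.03},
    {"x": 0.056,"z": -0.037},
    {"x": 0.072,"z": -0.043},
    {"x": 0.089,"z": -0.047},
    {"x": 0.106,"z": -0.05},
    {"x": 0.123,"z": -0.05},
    {"x": 0.14,"z": -0.049},
    {"x": 0.157,"z": -0.047},
    {"x": 0.171,"z": -0.044},
    {"x": 0.171,"z": -0.044}
  ]
}}

```text
t: 5.55
ee_pos: [0.6858, 0.1058, 0.2573]
ee_rot: [-3.113, -0.402, 0.001]
ft_force: [-2.8, 4.6, -4.3]
finger_gap: 0.214
gripper_force: 29.9
```

Run:
```python
from h import *
tool()
a=cams.get_image('scene')[100:270,220:420];b=cams.get_image('wrist')
A=cv2.resize(a,None,fx=2,fy=2,interpolation=cv2.INTER_CUBIC);B=cv2.resize(b,(400,300))
cv2.imwrite('pics/up.png',np.hstack([A[:300],B]))
```

```text
t 5.55 tcp [0.6858 0.1058 0.2573] toolx yaw 0.2569
```

View pics/up.png

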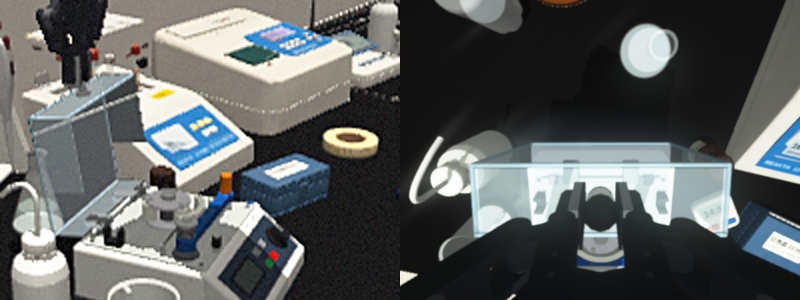

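The cover stands leaning back, at about 1.75 rad from the TCP position, with the knob pointing up at wrist-view (600,205). The orange handle is exposed. I'll release and rise.

{"method": "drive_effector", "body": {
  "steps": [
    {},
    {},
    {}
  ],
  "jaw": 0.55
}}

```text
t: 5.95
ee_pos: [0.6861, 0.1034, 0.2588]
ee_rot: [3.115, 0.4, 0.004]
ft_force: [0.7, -0.2, -0.7]
finger_gap: 0.551
gripper_force: 0.0
```

{"method": "drive_effector", "body": {
  "steps": [
    {"z": -0.03},
    {"z": -0.06},
    {"x": -0.03,"z": -0.07},
    {"x": -0.06,"z": -0.07},
    {"x": -0.06,"z": -0.07}
  ]
}}

```text
t: 6.45
ee_pos: [0.6253, 0.088, 0.3286]
ee_rot: [3.115, 0.4, 0.001]
ft_force: [1.0, -0.5, 0.5]
finger_gap: 0.549
gripper_force: 0.0
```

Run:
```python
from h import *
print(monitor.get_obs()['joints'].round(3))
cv2.imwrite('pics/s3.png',cams.get_image('scene')[100:270,220:420]);cv2.imwrite('pics/t3.png',cams.get_image('top'))
T,S=P('top'),P('scene')
def blob(n,sl):
    h=cv2.cvtColor(cams.get_image(n),cv2.COLOR_BGR2HSV);m=cv2.inRange(h,(5,150,120),(20,255,255));x0,y0,x1,y1=sl
    k=np.zeros_like(m);k[y0:y1,x0:x1]=m[y0:y1,x0:x1];_,_,st,c=cv2.connectedComponentsWithStats(k);i=1+st[1:,4].argmax();print(n,st[i],c[i]);return c[i]
q=blob('scene',(310,160,350,220));p=blob('top',(330,210,365,250))
X,e=tri(p,q,T,S);print(X,e)
tool((X[0],X[1],.124))
```

```text
[-4.800e-02  2.540e-01  1.362e+00 -1.000e-03  1.525e+00  1.268e+00]
scene [330 186   6  11  54] [332.87037037 190.98148148]Traceback (most recent call last):
  File "<stdin>", line 8, in <module>
  File "<stdin>", line 7, in blob
ValueError: attempt to get argmax of an empty sequence
```

Run:
```python
from h import *
T,S=P('top'),P('scene')
print('scene',onz(S,(332.9,191),.116),'wrist/top',onz(T,(349.4,229.1),.126),onz(np.load('w1.npy'),(373,133),.126))
w=P('wrist');f=cams.get_image('wrist');h=cv2.cvtColor(f,cv2.COLOR_BGR2HSV);m=cv2.inRange(h,(5,120,100),(20,255,255))
_,_,st,c=cv2.connectedComponentsWithStats(m)
for i in range(1,len(st)):
    if st[i,4]>30: print(st[i],c[i],onz(w,c[i],.12))
tool((.5405,-.002,.22))
```

```text
scene [ 0.5407944  -0.00083942] wrist/top [ 5.39240872e-01 -5.54869287e-05] [5.43215236e-01 4.02874178e-04]
[411 245  15   9  65] [418.29230769 249.23076923] [ 0.59929432 -0.06436377]
t 6.7 tcp [0.6282 0.0887 0.3272] toolx yaw 0.2557
-> [-0.1079  0.0655  0.1071]
```

{"method": "drive_effector", "body": {
  "steps": [
    {"x": -0.02,"y": 0.01,"spin": -0.14},
    {"x": -0.04,"y": 0.02,"z": 0.01,"spin": -0.28},
    {"x": -0.06,"y": 0.03,"z": 0.02,"spin": -0.42},
    {"x": -0.08,"y": 0.045,"z": 0.03,"spin": -0.56},
    {"x": -0.107,"y": 0.064,"z": 0.05,"spin": -0.7},
    {"x": -0.107,"y": 0.064,"z": 0.07,"spin": -0.84},
    {"x": -0.107,"y": 0.064,"z": 0.09,"spin": -0.98},
    {"x": -0.107,"y": 0.064,"z": 0.1,"spin": -1.12},
    {"x": -0.107,"y": 0.064,"z": 0.11,"spin": -1.26},
    {"x": -0.107,"y": 0.064,"z": 0.11,"spin": -1.4},
    {"x": -0.107,"y": 0.064,"z": 0.11,"spin": -1.5},
    {"x": -0.107,"y": 0.064,"z": 0.11,"spin": -1.57},
    {"x": -0.107,"y": 0.064,"z": 0.11,"spin": -1.57}
  ]
}}

```text
t: 8.0
ee_pos: [0.5407, -0.0003, 0.2168]
ee_rot: [-1.92, -2.486, 0.0]
ft_force: [0.1, -0.1, 0.7]
finger_gap: 0.549
gripper_force: 0.0
```

Run:
```python
from h import *
tool((.541,-.0005,.124));w=P('wrist');np.save('w2.npy',w);f=cams.get_image('wrist');s=cams.get_image('scene')[100:290,220:440]
cv2.imwrite('pics/w2.png',np.hstack([cv2.resize(f,(480,360)),cv2.resize(s,(320,276))if 0 else cv2.copyMakeBorder(cv2.resize(s,(320,276)),0,84,0,0,0)]))
```

```text
t 8.0 tcp [ 5.407e-01 -3.000e-04  2.168e-01] toolx yaw 1.8265
-> [-0.0002  0.0002  0.0928]
```

View pics/w2.png

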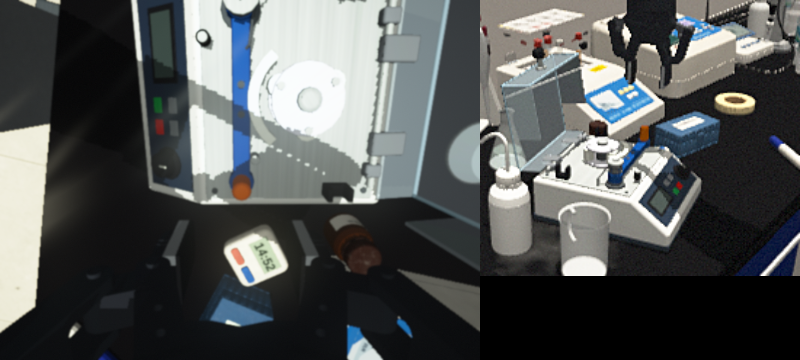

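The handle is at wrist pixel (281,217), centred between the fingers, and the cover stays open. I'll descend and grip.

```bash
python3 -c "
from h import *
print(onz(np.load('w2.npy'),(281,217),.12))"
```

```text
[0.54190154 0.00119524]
```

{"method": "drive_effector", "body": {
  "steps": [
    {"z": 0.03},
    {"z": 0.06},
    {"z": 0.08},
    {"z": 0.093},
    {"z": 0.093}
  ]
}}

```text
t: 8.6
ee_pos: [0.539, -0.0, 0.1222]
ee_rot: [-1.92, -2.482, 0.002]
ft_force: [-0.2, 0.9, 0.4]
finger_gap: 0.547
gripper_force: 0.0
```

{"method": "drive_effector", "body": {
  "steps": [
    {},
    {},
    {},
    {},
    {}
  ],
  "jaw": 0.0,
  "clamp_n": 40
}}

```text
t: 9.1
ee_pos: [0.5414, -0.0004, 0.1255]
ee_rot: [1.919, 2.483, 0.003]
ft_force: [3.2, 0.9, 5.9]
finger_gap: 0.156
gripper_force: 39.5
```

{"method": "drive_effector", "body": {
  "steps": [
    {"y": -0.007,"spin": 0.05},
    {"x": 0.001,"y": -0.013,"spin": 0.1},
    {"x": 0.002,"y": -0.02,"spin": 0.15},
    {"x": 0.003,"y": -0.026,"spin": 0.2},
    {"x": 0.004,"y": -0.033,"spin": 0.25},
    {"x": 0.006,"y": -0.039,"spin": 0.3},
    {"x": 0.008,"y": -0.045,"spin": 0.35},
    {"x": 0.01,"y": -0.051,"spin": 0.4},
    {"x": 0.013,"y": -0.057,"spin": 0.45},
    {"x": 0.016,"y": -0.063,"spin": 0.5},
    {"x": 0.0195,"y": -0.069,"spin": 0.55},
    {"x": 0.0195,"y": -0.069,"spin": 0.55},
    {"x": 0.0195,"y": -0.069,"spin": 0.55}
  ]
}}

```text
t: 10.4
ee_pos: [0.471, 0.0003, 0.1256]
ee_rot: [2.519, 1.867, 0.007]
ft_force: [7.5, -1.4, 1.2]
finger_gap: 0.152
gripper_force: 39.3
```

{"method": "drive_effector", "body": {
  "steps": [
    {"y": -0.002},
    {"y": -0.004},
    {"y": -0.004}
  ],
  "clamp_n": 60
}}

```text
t: 10.7
ee_pos: [0.4693, 0.0008, 0.1258]
ee_rot: [2.517, 1.864, 0.012]
ft_force: [17.1, -2.9, -7.9]
finger_gap: 0.142
gripper_force: 58.8
```

{"method": "drive_effector", "body": {
  "steps": [
    {"y": -0.002},
    {"y": -0.002},
    {"y": -0.002}
  ]
}}

```text
t: 11.0
ee_pos: [0.469, 0.0009, 0.1259]
ee_rot: [2.515, 1.862, 0.016]
ft_force: [23.6, -4.1, -14.7]
finger_gap: 0.149
gripper_force: 58.7
```

Run:
```python
from h import *
tool();f=cams.get_image('wrist');s=cams.get_image('scene')[100:290,220:440]
d=np.array(monitor.get_obs()['ee_pos'][:2])-[.551,.070];c,k=np.cos(.257),np.sin(.257);print('pump frame',d@[c,k],d@[-k,c])
cv2.imwrite('pics/w4.png',np.hstack([cv2.resize(f,(480,360)),cv2.copyMakeBorder(cv2.resize(s,(320,276)),0,84,0,0,0)]))
```

```text
t 11.0 tcp [0.469  0.0009 0.1259] toolx yaw 1.2746
pump frame -0.09689218716543889 -0.04598782743367677
```

View pics/w4.png

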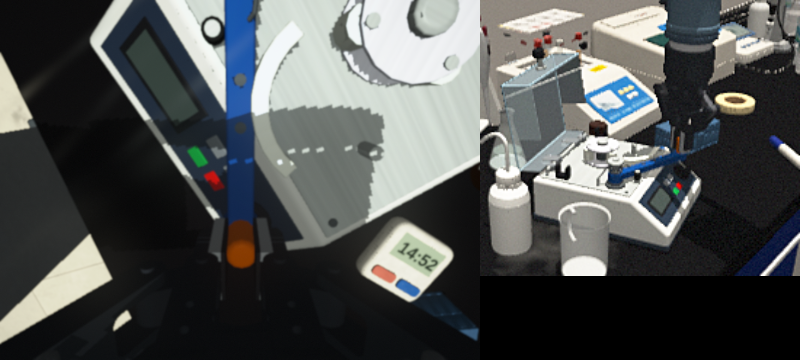

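The wrist view shows the handle gripped at (241,245), with the arm at its stop: the pump-frame position of (-97,-46) mm is within about 1 mm of the given stop, and the force rises against it. The scene view shows the cover standing open and the bottle and beaker where they were; the timer is in place in the wrist view. I'll hand it in.

```bash
python3 -c "
from cell import env, cams, monitor, sign_off
print(sign_off())"
```

```text
the job is handed in; nothing more can be done
None
```

The job is handed in at about 11 s: the cover was released leaning back at about 1.75 rad, the track arm is held by the gripper against its stop, and I saw nothing beside the pump disturbed, though the amber vial was not in the final views.

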